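# Stir the desiccant beads in the drying pan and set the pan off to cool

### The job

The desiccant beads in the pan on the preheater have dried and now have to be loosened and cooled. Take the stirring rod (not the flat scraper) from the tool rack, stir the beads with its end close to the bottom of the pan, at least three wide full turns so that every bead gets moved, and hang the rod upright in a free slot of the rack again. Then lift the pan by its handle, keeping it about level, off the preheater and set it down gently in the middle of the cork mat, with no bead spilled and the other things on the bench left where they are.

Things in the scene. Friction and masses are not known exactly. Their poses are not given: they have to be found in the camera images.
- pan: small round aluminium drying pan, 98 mm across the rim, 42 mm high; origin at the centre of its underside, z up. Inner floor 3 mm above the origin, inner radius 44 mm at the floor and 46 mm at the rim. One straight black handle along the pan's -x
- pan_handle (a point): place to grip the pan's handle: 92 mm from the pan's axis along the pan's -x, 31 mm above its underside. The handle is a bar 14 mm wide and 16 mm high that runs from 66 to 160 mm from the axis
- plate (a point): centre of the 104 x 104 mm aluminium plate, 50 mm above the bench, of the board preheater (off): a grey box 130 mm deep (x), 112 mm wide (y), controls on its -x face, 75 mm from here. Four steel pins, 6 mm thick and 8 mm high, on the plate's diagonals 52 mm from this point, keep the pan that stands between them from sliding
- stirrer: stirring tool: square wooden handle, steel collar and plain straight steel rod, 9 mm thick with a round end. Origin at the underside of the collar (22 mm across, 4 mm thick), z up along the handle. The handle is 18 x 18 mm (flat sides face its x and y) from 10 to 62 mm above the origin; the rod reaches 100 mm below it
- stirrer_tip (a point): lower end of the stirrer's rod
- stirrer_grip (a point): place to grip the stirrer: middle of its handle, 37 mm above the collar's underside
- scraper: flat scraper with the same handle and collar as the stirrer, but a flat blade 22 mm wide at its lower end; hangs in the same rack; origin at the underside of its collar. Not needed
- rack: grey sheet-metal tool rack, 84 mm deep (x), 150 mm wide (y): a shelf 125 mm high with three slots that open to the rack's -x side. Slots are 14 mm wide; shelf 4 mm thick, from 23 mm before to 34 mm behind the slot seats; side plates 73 mm either side. Origin at the centre of its underside
- mat: round cork mat, 110 mm across, 9 mm thick; origin at the centre of its underside
- mat_top (a point): centre of the cork mat's upper face
- pot_flux: small closed pot, 40 mm across, 22 mm high; bystander; origin at the centre of its underside
- kapton: roll of tape lying flat, 62 mm across, 12 mm high; bystander; origin at the centre of its underside
- slot0 (a point): seat in the rack's left slot (seen from the rack's open side), on the shelf's upper face: a hung tool's collar centre rests here; the slot opens from here to the rack's -x
- slot1 (a point): seat in the rack's middle slot (seen from the rack's open side), on the shelf's upper face: a hung tool's collar centre rests here; the slot opens from here to the rack's -x
- slot2 (a point): seat in the rack's right slot (seen from the rack's open side), on the shelf's upper face: a hung tool's collar centre rests here; the slot opens from here to the rack's -x
- bead0_center (a point): centre of one of the eight white ceramic desiccant beads, 18 mm balls, in the pan
- bead1_center (a point): centre of one of the eight white ceramic desiccant beads, 18 mm balls, in the pan
- bead2_center (a point): centre of one of the eight white ceramic desiccant beads, 18 mm balls, in the pan
- bead3_center (a point): centre of one of the eight white ceramic desiccant beads, 18 mm balls, in the pan
- bead4_center (a point): centre of one of the eight white ceramic desiccant beads, 18 mm balls, in the pan
- bead5_center (a point): centre of one of the eight white ceramic desiccant beads, 18 mm balls, in the pan
- bead6_center (a point): centre of one of the eight white ceramic desiccant beads, 18 mm balls, in the pan
- bead7_center (a point): centre of one of the eight white ceramic desiccant beads, 18 mm balls, in the pan
There are look-alikes about, which are no part of the job. What is shaped like the stirrer but purple is not meant.

How it is judged:
On the way, in this order (a step that is already met when the one before it is completed fails the run):
1. the rod's end is down among the beads, on the pan's +x side, the pan on its plate (z of stirrer_tip in the frame of pan between -0.002 and 0.015 m and horizontal distance between stirrer_tip and pan below 0.046 m and horizontal distance between pan and plate below 0.015 m and x of stirrer_tip in the frame of pan above 0.014 m and y of stirrer_tip in the frame of pan between -0.012 and 0.012 m).
2. it has come round to the -x side (z of stirrer_tip in the frame of pan between -0.002 and 0.015 m and horizontal distance between stirrer_tip and pan below 0.046 m and horizontal distance between pan and plate below 0.015 m and x of stirrer_tip in the frame of pan below -0.014 m and y of stirrer_tip in the frame of pan between -0.012 and 0.012 m).
3. then the +y side (z of stirrer_tip in the frame of pan between -0.002 and 0.015 m and horizontal distance between stirrer_tip and pan below 0.046 m and horizontal distance between pan and plate below 0.015 m and y of stirrer_tip in the frame of pan above 0.014 m and x of stirrer_tip in the frame of pan between -0.012 and 0.012 m).
4. then the -y side, every bead having moved at least 4 mm (z of stirrer_tip in the frame of pan between -0.002 and 0.015 m and horizontal distance between stirrer_tip and pan below 0.046 m and horizontal distance between pan and plate below 0.015 m and y of stirrer_tip in the frame of pan below -0.014 m and x of stirrer_tip in the frame of pan between -0.012 and 0.012 m and distance of each of bead0_center, bead1_center, bead2_center, bead3_center, bead4_center, bead5_center, bead6_center, bead7_center from where it was at the start of the episode above 0.004 m).
5. the rod hangs upright in a slot of the rack, let go, while the pan is still on the plate (((horizontal distance between stirrer and slot0 below 0.009 m and distance between stirrer and slot0 below 0.01 m) or (horizontal distance between stirrer and slot1 below 0.009 m and distance between stirrer and slot1 below 0.01 m) or (horizontal distance between stirrer and slot2 below 0.009 m and distance between stirrer and slot2 below 0.01 m)) and angle between stirrer's own z axis and vertical below 0.12 rad and contact force between the fingers and stirrer below 0.2 N and horizontal distance between pan and plate below 0.015 m), for 0.3 s.
At the end, for the whole second after the job is handed in: The pan stands level on the cork mat, its centre within 25 mm of the mat's, with all eight beads in it; the stirrer hangs upright by its collar in one of the rack's slots, within 9 mm of its seat (horizontal distance between pan and mat_top below 0.025 m and z of pan in the frame of mat_top between -0.003 and 0.003 m and angle between pan's own z axis and vertical below 0.05 rad and ((horizontal distance between stirrer and slot0 below 0.009 m and distance between stirrer and slot0 below 0.01 m) or (horizontal distance between stirrer and slot1 below 0.009 m and distance between stirrer and slot1 below 0.01 m) or (horizontal distance between stirrer and slot2 below 0.009 m and distance between stirrer and slot2 below 0.01 m)) and angle between stirrer's own z axis and vertical below 0.12 rad and horizontal distance between each of bead0_center, bead1_center, bead2_center, bead3_center, bead4_center, bead5_center, bead6_center, bead7_center and pan below 0.044 m and z of bead0_center in the frame of pan between 0.003 and 0.05 m and z of bead1_center in the frame of pan between 0.003 and 0.05 m and z of bead2_center in the frame of pan between 0.003 and 0.05 m and z of bead3_center in the frame of pan between 0.003 and 0.05 m and z of bead4_center in the frame of pan between 0.003 and 0.05 m and z of bead5_center in the frame of pan between 0.003 and 0.05 m and z of bead6_center in the frame of pan between 0.003 and 0.05 m and z of bead7_center in the frame of pan between 0.003 and 0.05 m and linear speed of pan below 0.02 m/s); the robot touches nothing.
It fails at once if the scraper, pot or tape roll is moved more than 20 mm (distance of any of scraper, pot_flux, kapton from where it was at the start of the episode above 0.02 m).
It fails at once if the pan is tipped more than 30 degrees (angle between pan's own z axis and vertical above 0.52 rad).
It fails at once if the pan is banged or pressed down on the mat with more than 25 N (contact force between pan and mat above 25 N).
It also fails if it takes over 72 s, if anything falls off the work surface, if the arm or the gripper's body presses on something with over 40 N, if the wrist force passes 120 N, or if a joint passes its speed limit or range.

### The arm

A 6-joint arm with a two-finger parallel gripper is mounted at the origin on a cart in front of the work surface, level with it; the furniture and walls round the work are solid. World frame = base frame: x ahead of the robot, y to its left, z up, the work surface at z = 0. Lengths are in m, angles in rad, forces in N, time in s.
With the tool pointing down it reaches from about 0.3 to 0.775 m from the base axis. Payload 14.6 kg.
Tool frame: the origin (TCP) lies at the very end of the fingers, on their centre line; the grasp point (between the pads) lies 19 mm behind it; z points along the fingers, y is the line along which they close (so a half turn about z gives the same grasp; the last joint's range is limited). The gripper opens to 94 mm and grips with 3 to 60 N. Pads are 16 mm wide; open, the fingers measure 119 mm over their backs; the gripper's body (75 mm by 177 mm) begins 78 mm behind the grasp point.
Start: joints at [-1.353, 0.3, 1.521, -0, 1.321, -0.067], TCP at [0.155, -0.528, 0.205] pointing down, gripper open.
Joint ranges: [-3.03, 3.03], [-0.79, 2.21], [0.23, 2.52], [-1.04, 4.18], [0, 3.07], [-2.55, 2.55]. Speed limits (rad/s): [2.22, 2.22, 2.57, 3.14, 3.14, 3.14].

### API

Orientations are given as [roll, pitch, yaw] about the fixed x, y, z axes, in that order (R = Rz(yaw) Ry(pitch) Rx(roll)).
In Python, from station import ctrl gives the robot as it stands. The module is installed in compiled form; this text tells all that it offers.
- The arm moves only by the tool step_arm, never from a script. Its argument "deltas" is a list of rows, each an object with "dp": the shift along the tool's x, y, z scaled (see below), a list of three; "twist": the turn about the tool's z scaled (see below). In form: [{"dp": [tx, ty, tz], "twist": twist}, ...]. A call has 1 to 12 rows; each row shifts and turns the commanded pose from where the row before left it, along the tool's axes as they then stand; what a row does not reach is not made up. The controller multiplies each number of a shift by 0.04 m and each number of a turn by 4 degrees. A row lasts 1/10 s, in which the tool goes at most 50 mm and 8.59 degrees, less where a joint would pass 70% of its speed; a pose out of reach is approached as far as the arm can. A call with a number of a shift or a turn outside -1 to 1 is refused whole. A call with a gripper value outside its range is refused whole. "gripper" is the opening, from -1 (shut) to 1 (fully open), set as the call begins (left out, the last holds). The fingers move at their own pace and stop on an object; "squeeze" is the grip in N (left out, the last holds). Time passes only in rows, so rows that do not move let the fingers close. It gives the time, the measured TCP pose, the force, the opening and the grip force at its end, in the units of the state.
- ctrl.get_obs(): the state, without advancing time (a new reading comes with each control period).
- ctrl.camera(name): name is "side" or "top"; returns (picture, depth): 480x640x3 uint8, red, green, blue; 480x640 float32, m along the optical axis (not along the pixel's ray), 0 where there is no reading.
- ctrl.get_calibration(name): a dict with "fx", "fy", "cx", "cy" (pixels), "world_to_cam" (4x4, takes a point from world to camera coordinates). Camera axes: x right, y down, z forward; pixel columns grow to the right and rows downward; lengths in m; the calibration is good to about 2 mm. A picture is of the moment at which its call begins. get_calibration takes no time and is no camera call.
- ctrl.hand_in(): hands the job in; it is judged then, once.
Trained networks look in the newest picture that a camera, given by its name, has taken for a name from the list of things; names that differ only in an ending like _2 or _b are one class to them, and where a whole thing is asked for, a point or a joint stands for the part that bears it (a point fixed in the world has none). Each returns a list of dicts, best first, with "conf" (0 to 1); they miss things now and then, are a little off and sometimes report something else, mostly with a low value. They report only what shows in the picture. A call takes as long as a camera call. They do not tell look-alikes from the thing itself.
- ctrl.spot_in(camera, label): "rect" ([left, top, right, bottom] as shares, 0 to 1, of the picture: columns of its width, rows of its height, round what is visible of it).
- ctrl.cut_out(camera, label): "pixels" (480x640 bool, what is visible of it) and "rect" ([left, top, right, bottom] as shares, 0 to 1, of the picture: columns of its width, rows of its height, round what is visible of it).
The state is a dict: "time_s": time; "qpos": joint angles; "joint_vel": joint speeds; "tau": joint torques, N m; "ee_pos": TCP position; "eef_rot": TCP orientation; "force": force on the tool from outside, world axes, zero at the start; "moment": the same for the moment, N m; "grip_width": finger opening in m; "grip_force": force on a finger pad.
Only numpy, scipy, OpenCV 4.12 (cv2) and the standard library are available. Lean on these libraries where they do the work, as an engineer would, in place of code of your own. Each camera call takes 0.05 s, during which the arm holds its last target. There are 200 camera calls.

## Working session

There is one attempt and no reset: what is moved stays moved. The work goes in short steps, Python scripts to look and compute and a tool call to move; the robot and the scene stay as the last step left them, time stands still between calls to the robot, and variables do not carry over. Pictures are saved under pics/ and viewed, at most 10 in all, crops included, and the job is handed in when it is done.

Besides the shell and the picture viewer there is one more tool, called after "Request:" as name(argument=value, ...) on one line, values as JSON. step_arm: Moves the arm, as the interface text tells. Its arguments: {"type":"object","properties":{"deltas":{"type":"array"},"gripper":{"type":"number"},"squeeze":{"type":"number"}},"required":["deltas"]}

```bash
mkdir -p pics; cat > h.py <<'E'
import numpy as np, cv2
from station import ctrl
def grab(n):
    im,d=ctrl.camera(n); c=ctrl.get_calibration(n); return im,d,c
def world(d,c):
    v,u=np.mgrid[0:480,0:640]; X=np.stack([(u-c['cx'])/c['fx']*d,(v-c['cy'])/c['fy']*d,d,np.ones_like(d)],-1)
    W=X@np.linalg.inv(np.array(c['world_to_cam'])).T; W=W[...,:3]; W[d==0]=np.nan; return W
E
python3 - <<'E'
from h import *
for n in ['top','side']:
    im,d,c=grab(n); cv2.imwrite(f'pics/{n}0.png',im[...,::-1]); W=world(d,c); np.save(f'{n}W.npy',W); np.save(f'{n}I.npy',im)
    print(n,c['fx'],np.round(c['world_to_cam'],3).tolist())
    for l in ['pan','plate','stirrer','scraper','rack','mat','pot_flux','kapton','bead0_center','pan_handle']:
        try:
            for r in ctrl.cut_out(n,l):
                if r['conf']<.3: continue
                m=r['pixels']; p=W[m]; v,u=np.nonzero(m)
                print(l,round(r['conf'],2),m.sum(),'px',int(u.mean()),int(v.mean()),'med',np.round(np.nanmedian(p,0),3),'lo',np.round(np.nanpercentile(p,3,0),3),'hi',np.round(np.nanpercentile(p,97,0),3))
        except Exception as e: print(l,e)
E
```

```text
top 504.48985323766294 [[0.022, -1.0, -0.019, 0.268], [-0.998, -0.02, -0.067, 0.479], [0.066, 0.02, -0.998, 1.269], [0.0, 0.0, 0.0, 1.0]]
pan 0.94 1164 px 477 231 med [ 0.498 -0.113  0.063] lo [ 0.452 -0.153  0.049] hi [0.548 0.027 0.093]
pan 0.6 45 px 488 241 med [ 0.477 -0.124  0.068] lo [ 0.47  -0.133  0.061] hi [ 0.485 -0.119  0.072]
pan 0.35 1410 px 328 264 med [0.414 0.263 0.009] lo [0.366 0.216 0.004] hi [0.461 0.309 0.014]
plate 0.71 1231 px 472 238 med [ 0.458 -0.082  0.034] lo [ 0.426 -0.197  0.005] hi [ 0.656 -0.051  0.053]
stirrer 0.49 123 px 219 228 med [0.489 0.52  0.141] lo [0.481 0.514 0.001] hi [0.498 0.531 0.169]
stirrer 0.46 167 px 162 277 med [0.371 0.651 0.136] lo [0.362 0.645 0.019] hi [0.38  0.661 0.167]
stirrer 0.44 62 px 267 207 med [0.535 0.402 0.187] lo [0.53  0.397 0.139] hi [0.543 0.41  0.195]
scraper 0.52 113 px 304 197 med [0.561 0.32  0.182] lo [0.554 0.311 0.043] hi [0.573 0.33  0.192]
rack 0.64 1932 px 288 206 med [0.549 0.368 0.123] lo [ 0.512  0.294 -0.   ] hi [0.592 0.431 0.129]
mat 0.89 1482 px 328 264 med [0.413 0.263 0.009] lo [0.366 0.216 0.00
[... 1388 characters left out ...]
at 0.92 907 px 349 273 med [0.414 0.267 0.007] lo [0.366 0.219 0.002] hi [0.461 0.314 0.011]
mat 0.3 2061 px 284 262 med [0.549 0.372 0.054] lo [ 0.512  0.29  -0.001] hi [0.595 0.443 0.126]
pot_flux 0.52 102 px 382 251 med [0.373 0.153 0.02 ] lo [0.36  0.133 0.005] hi [0.389 0.17  0.026]
kapton 0.79 256 px 321 229 med [0.584 0.152 0.008] lo [ 0.557  0.121 -0.004] hi [0.615 0.183 0.014]
pan_handle 0.64 726 px 387 179 med [ 0.502 -0.098  0.076] lo [ 0.454 -0.155  0.051] hi [0.552 0.024 0.092]
pan_handle 0.6 2000 px 284 263 med [0.548 0.378 0.053] lo [ 0.512  0.29  -0.001] hi [0.593 0.443 0.126]
pan_handle 0.55 159 px 277 244 med [0.535 0.414 0.159] lo [0.529 0.402 0.128] hi [0.546 0.418 0.188]
```

```bash
python3 - <<'E'
import cv2
t=cv2.imread('pics/top0.png'); s=cv2.imread('pics/side0.png')
cv2.imwrite('pics/top0c.png',cv2.resize(t[140:340,120:560],(800,364),interpolation=cv2.INTER_CUBIC))
cv2.imwrite('pics/side0c.png',cv2.resize(s[130:430,200:480],(560,600),interpolation=cv2.INTER_CUBIC))
E
```

```text
(no output)
```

View pics/top0c.png

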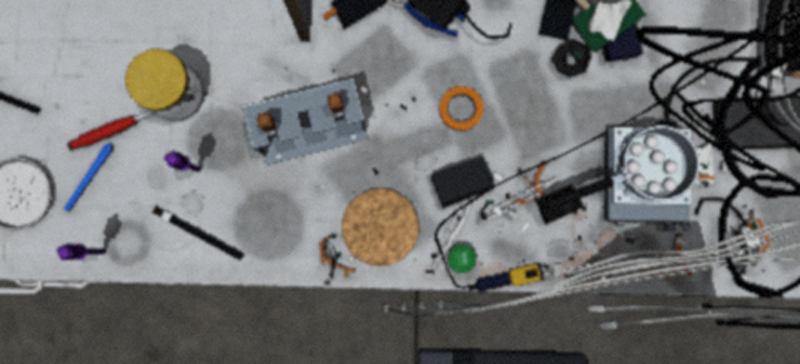

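View pics/side0c.png

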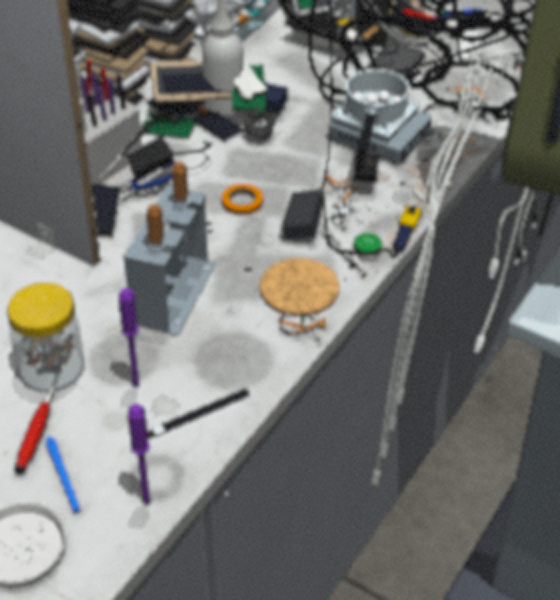

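```bash
python3 - <<'E'
from h import *
t=cv2.imread('pics/top0.png'); s=cv2.imread('pics/side0.png')
a=cv2.resize(t[175:240,250:335],None,fx=4.5,fy=4.5,interpolation=cv2.INTER_CUBIC)
a2=cv2.resize(t[200:270,400:520],None,fx=3.2,fy=3.2,interpolation=cv2.INTER_CUBIC)
b=cv2.resize(s[200:300,250:320],None,fx=5.5,fy=5.5,interpolation=cv2.INTER_CUBIC)
o=np.zeros((560,790,3),np.uint8); o[:a.shape[0],:a.shape[1]]=a; o[300:300+a2.shape[0],:a2.shape[1]]=a2; o[:b.shape[0],400:400+b.shape[1]]=b
cv2.imwrite('pics/crop1.png',o)
for n in ['top','side']:
    W=np.load(n+'W.npy'); I=np.load(n+'I.npy').astype(int)
    x,y,z=W[...,0],W[...,1],W[...,2]
    box=lambda x0,x1,y0,y1,z0,z1:(x>x0)&(x<x1)&(y>y0)&(y<y1)&(z>z0)&(z<z1)
    for nm,m in dict(h0=box(.50,.58,.38,.44,.16,.2),h2=box(.53,.6,.29,.35,.16,.2),shelf=box(.48,.63,.27,.46,.118,.132),rim=box(.42,.57,-.2,-.03,.085,.105),handle=box(.4,.56,-.04,.1,.06,.1),plate=box(.4,.6,-.2,0,.045,.055),mat=box(.34,.48,.2,.33,.005,.013)).items():
        P=W[m]
        if len(P)<8: print(n,nm,len(P)); continue
        r=cv2.minAreaRect((P[:,:2]*1000).astype(np.float32)); (cx,cy),R=cv2.minEnclosingCircle((P[:,:2]*1000).astype(np.float32))
        print(n,nm,len(P),'mean',P.mean(0).round(4),'zmax',P[:,2].max().round(3),'rect',np.round(r[0],1),np.round(r[1],1),round(r[2],1),'circ',round(cx,1),round(cy,1),round(R,1))
E
```

```text
top h0 74 mean [0.5376 0.405  0.1852] zmax 0.196 rect [538.7 406.5] [17.7 18.1] 18.0 circ 539.0 406.6 10.5
top h2 71 mean [0.5624 0.3195 0.1855] zmax 0.196 rect [563.6 320. ] [17.5 17. ] 19.7 circ 563.6 320.3 10.3
top shelf 1200 mean [0.5586 0.365  0.1252] zmax 0.132 rect [557.1 365.2] [ 57.5 150.1] 15.5 circ 556.9 364.8 79.5
top rim 282 mean [ 0.5005 -0.0994  0.0907] zmax 0.098 rect [506.1 -96. ] [121.7  98.5] 80.3 circ 496.0 -91.3 67.1
top handle 221 mean [0.4621 0.0017 0.0879] zmax 0.095 rect [462.5   0.8] [14.3 89.3] 21.4 circ 465.3 1.9 44.6
top plate 922 mean [ 0.5078 -0.1069  0.0508] zmax 0.055 rect [ 512.2 -110.3] [132.5 154.5] 64.9 circ 509.8 -120.0 86.2
top mat 1287 mean [0.4122 0.2639 0.0089] zmax 0.013 rect [410.1 265.4] [128.1 136. ] 87.7 circ 407.0 260.8 86.2
side h0 95 mean [0.5366 0.4115 0.1776] zmax 0.192 rect [536.8 411. ] [20.7 17.1] 43.9 circ 537.7 410.4 10.6
side h2 90 mean [0.5617 0.3253 0.1767] zmax 0.194 rect [561.1 323.4] [22.4 15.5] 59.7 circ 563.8 321.5 11.6
side shelf 593 mean [0.5534 0.3745 0.1237] zmax 0.131 rect [557.5 366.2] [ 58.7 154.7] 15.5 circ 557.8 365.8 81.5
side rim 152 mean [ 0.504  -0.1001  0.0891] zmax 0.096 rect [507.5 -99.3] [118.8  99.3] 77.7 circ 499.2 -93.6 68.1
side handle 102 mean [0.461  0.007  0.0852] zmax 0.092 rect [463.    3.4] [14.2 95.7] 21.8 circ 464.8 4.1 48.0
side plate 255 mean [ 0.5031 -0.0944  0.0496] zmax 0.055 rect [522.9 -81.3] [146.2 155.2] 3.3 circ 510.7 -77.4 95.2
side mat 750 mean [0.4116 0.2674 0.0078] zmax 0.013 rect [408.8 268.6] [120.3 117.9] 0.8 circ 405.0 266.8 73.1
```

View pics/crop1.png

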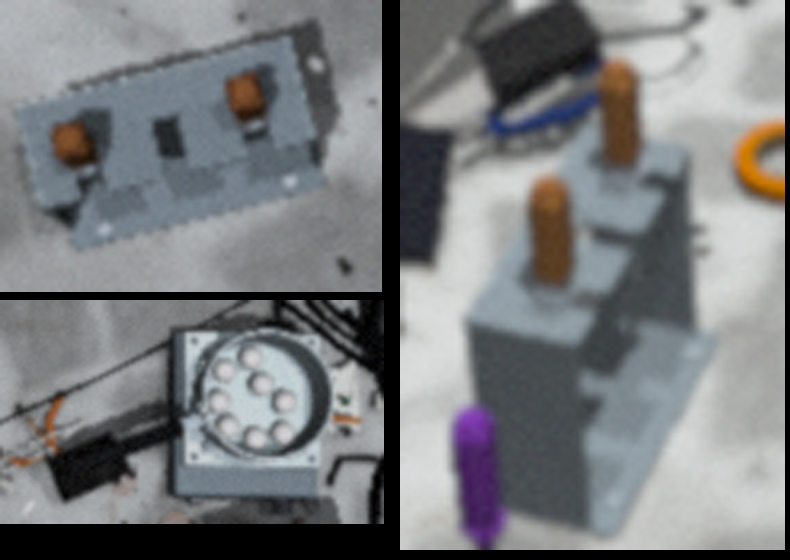

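```bash
python3 - <<'E'
from h import *
yaw=np.radians(15.7); rx=np.array([np.cos(yaw),np.sin(yaw)]); ry=np.array([-rx[1],rx[0]])
h0=np.array([.5385,.4075]);h2=np.array([.5635,.3215]); print('spacing',np.linalg.norm(h0-h2),'yaw from handles',np.degrees(np.arctan2(-(h0-h2)[0],(h0-h2)[1])))
for n in ['top','side']:
    W=np.load(n+'W.npy'); I=np.load(n+'I.npy').astype(int)
    for nm,s in (('s0',h0),('s2',h2)):
        q=W[...,:2]-s; a=q@rx; b=q@ry; z=W[...,2]
        m=(np.abs(a)<.02)&(np.abs(b)<.02)&(z>.015)&(z<.118)
        v,u=np.nonzero(m); print(n,nm,m.sum())
        if m.sum():
            for zz in range(15,118,8):
                k=m&(z>zz/1e3)&(z<=(zz+8)/1e3)
                if k.any(): print(zz,k.sum(),'a %.0f..%.0f b %.0f..%.0f'%(a[k].min()*1e3,a[k].max()*1e3,b[k].min()*1e3,b[k].max()*1e3),I[k].mean(0).astype(int),np.argwhere(k)[0])
s=cv2.imread('pics/side0.png');t=cv2.imread('pics/top0.png')
b=cv2.resize(s[215:275,270:325],None,fx=7,fy=7,interpolation=cv2.INTER_CUBIC)
a=cv2.resize(t[188:230,255:325],None,fx=5.5,fy=5.5,interpolation=cv2.INTER_CUBIC)
o=np.zeros((440,785,3),np.uint8);o[:b.shape[0],:b.shape[1]]=b;o[:a.shape[0],395:395+a.shape[1]]=a
cv2.imwrite('pics/crop2.png',cv2.convertScaleAbs(o,alpha=1.3))
E
```

```text
spacing 0.08956003573022955 yaw from handles 16.209024927808
top s0 5
39 1 a -4..-4 b -0..-0 [ 91  99 104] [215 273]
55 1 a -4..-4 b 0..0 [66 71 80] [214 272]
71 2 a -4..-4 b -2..-0 [73 78 86] [213 271]
79 1 a -3..-3 b -4..-4 [82 87 98] [212 272]
top s2 14
23 1 a -1..-1 b -0..-0 [49 53 60] [205 307]
31 2 a -1..-1 b -6..2 [59 65 70] [204 309]
39 4 a -1..-0 b -3..7 [47 51 56] [204 307]
47 2 a -1..0 b -6..1 [66 72 78] [203 309]
55 3 a -1..-1 b -4..6 [69 73 79] [203 308]
63 1 a 0..0 b -7..-7 [ 88  94 103] [202 309]
79 1 a -3..-3 b -2..-2 [ 87  95 101] [203 307]
side s0 1
111 1 a 3..3 b 5..5 [117 130 134] [256 277]
side s2 56
23 5 a -1..3 b -1..7 [82 88 91] [258 293]
31 10 a -6..4 b -19..13 [72 77 80] [252 296]
39 8 a -0..2 b -6..8 [69 74 77] [252 293]
47 6 a -0..4 b -8..10 [71 75 78] [250 292]
55 11 a -2..4 b -14..12 [69 74 76] [246 293]
63 6 a -2..3 b -2..11 [75 81 84] [247 292]
71 5 a -1..8 b -6..2 [85 91 96] [244 290]
79 4 a -1..5 b -2..1 [72 78 81] [243 290]
111 1 a -8..-8 b 14..14 [146 158 167] [238 292]
```

View pics/crop2.png

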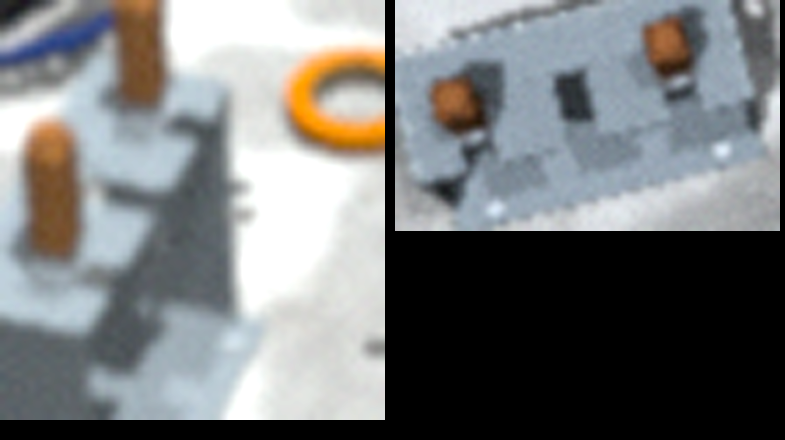

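```bash
python3 - <<'E'
from h import *
from scipy.optimize import least_squares
o=ctrl.get_obs(); print(o['time_s'],o['ee_pos'],o['eef_rot'],o['qpos'],o['grip_width'])
def circ(P,R=None,c0=None):
    f=(lambda p:np.hypot(*(P-p[:2]).T)-(R if R else p[2]))
    r=least_squares(f,list(c0)+[.048],loss='soft_l1',f_scale=.001); return r.x.round(4), np.abs(r.fun).mean().round(4)
for n in ['top','side']:
    W=np.load(n+'W.npy'); I=np.load(n+'I.npy').astype(int); x,y,z=np.moveaxis(W,-1,0)
    c=np.array([.502,-.103]); r=np.hypot(x-c[0],y-c[1])
    m=(z>.086)&(z<.1)&(r<.056)&(r>.038)
    print(n,'rim',m.sum(),circ(W[m][:,:2],None,c))
    m=(np.hypot(x-.4135,y-.2645)<.065)&(I[...,0]-I[...,2]>50)&(z<.03)
    k=cv2.findContours(m.astype(np.uint8),0,1)[0]; k=max(k,key=len)[:,0]; P=W[k[:,1],k[:,0],:2]
    print(' mat',m.sum(),circ(P[~np.isnan(P).any(1)],None,(.4135,.2645)),W[m].mean(0).round(4))
    # handle axis
    m=(z>.08)&(z<.098)&(np.hypot(x-.463,y-.003)<.052)&(I.max(-1)<70); P=W[m]
    if m.sum()>10:
        l=cv2.fitLine((P[:,:2]).astype(np.float32),cv2.DIST_HUBER,0,.001,.001).ravel(); print(' handle',m.sum(),l,'ang',np.degrees(np.arctan2(l[1],l[0])))
    # beads
    m=(np.hypot(x-c[0],y-c[1])<.043)&(I.min(-1)>185)&(z<.085)
    nn,lab,st,ce=cv2.connectedComponentsWithStats(m.astype(np.uint8),connectivity=4)
    for i in range(1,nn):
        if st[i,4]>5: print('  bead',st[i,4],np.nanmedian(W[lab==i],0).round(3))
    P=W[(z>.046)&(z<.054)&(x>.42)&(x<.58)&(y<-.03)&(y>-.19)]; 
E
```

```text
1.1 [ 0.15451155 -0.52783796  0.2054582 ] [3.14158705e+00 1.24498291e-05 2.84799864e-01] [-1.35261701e+00  2.99877176e-01  1.52099979e+00 -1.24357690e-05
  1.32070927e+00 -6.66174655e-02] 0.09380751710038039
top rim 236 (array([ 0.5039, -0.1063,  0.0479]), np.float64(0.0012))
 mat 1354 (array([0.4137, 0.2631, 0.0522]), np.float64(0.0006)) [0.4136 0.2631 0.009 ]
 handle 220 [ 3.6342323e-01 -9.3162417e-01  4.6245790e-01  6.1306765e-04] ang -68.68942
  bead 146 [ 0.521 -0.129  0.054]
  bead 14 [ 0.523 -0.082  0.069]
  bead 142 [ 0.498 -0.099  0.053]
  bead 15 [ 0.514 -0.11   0.07 ]
  bead 15 [ 0.481 -0.084  0.07 ]
  bead 13 [ 0.477 -0.126  0.071]
  bead 12 [ 0.472 -0.105  0.069]
side rim 121 (array([ 0.5052, -0.1046,  0.048 ]), np.float64(0.0022))
 mat 874 (array([0.4153, 0.2633, 0.0534]), np.float64(0.0018)) [0.4144 0.265  0.0071]
 handle 81 [ 0.35803664 -0.93370754  0.46177617  0.00654589] ang -69.020325
  bead 36 [ 0.524 -0.108  0.065]
  bead 13 [ 0.501 -0.125  0.068]
  bead 9 [ 0.483 -0.125  0.066]
```

Request:
step_arm(deltas=[{"dp":[0.4,-0.4,-0.3]},{"dp":[0.87,-0.8,-0.3]},{"dp":[0.87,-0.8,-0.3]},{"dp":[0.87,-0.8,-0.3]},{"dp":[0.87,-0.8,-0.3]},{"dp":[0.87,-0.8,-0.2]},{"dp":[0.87,-0.8,0]},{"dp":[0.87,-0.8,0]},{"dp":[0.87,-0.8,0]},{"dp":[0.87,-0.8,0]},{"dp":[0.87,-0.8,0]},{"dp":[0.87,-0.8,0]}], gripper=-0.1, squeeze=50)

```text
invalid input at $.deltas[0]: expected keys dp, twist
```

Request:
step_arm(deltas=[{"dp":[0.4,-0.4,-0.3],"twist":0},{"dp":[0.87,-0.8,-0.3],"twist":0},{"dp":[0.87,-0.8,-0.3],"twist":0},{"dp":[0.87,-0.8,-0.3],"twist":0},{"dp":[0.87,-0.8,-0.3],"twist":0},{"dp":[0.87,-0.8,-0.2],"twist":0},{"dp":[0.87,-0.8,0],"twist":0},{"dp":[0.87,-0.8,0],"twist":0},{"dp":[0.87,-0.8,0],"twist":0},{"dp":[0.87,-0.8,0],"twist":0},{"dp":[0.87,-0.8,0],"twist":0},{"dp":[0.87,-0.8,0],"twist":0}], gripper=-0.1, squeeze=50)

```text
time_s: 2.3
ee_pos: [0.4345, -0.0606, 0.2737]
eef_rot: [3.141, -0.001, 0.285]
force: [0.4, -1.4, -0.2]
grip_width: 0.0422
grip_force: 0.0
```

Request:
step_arm(deltas=[{"dp":[0.5,-0.9,0],"twist":0},{"dp":[0.5,-0.9,0],"twist":0},{"dp":[0.5,-0.9,0],"twist":0},{"dp":[0.5,-0.9,0],"twist":0},{"dp":[0.5,-0.9,0],"twist":0},{"dp":[0.5,-0.9,0],"twist":0},{"dp":[0.5,-0.9,0],"twist":0},{"dp":[0.5,-0.9,0],"twist":0},{"dp":[0.5,-0.9,0],"twist":0},{"dp":[0.5,-0.9,0],"twist":0},{"dp":[0.5,-0.9,0],"twist":0},{"dp":[0.29,-0.62,0],"twist":0}])

```text
time_s: 3.5
ee_pos: [0.5378, 0.4086, 0.2727]
eef_rot: [3.142, 0.001, 0.286]
force: [0.3, -0.2, 0.1]
grip_width: 0.0422
grip_force: 0.0
```

```bash
python3 - <<'E'
from h import *
o=ctrl.get_obs(); print(o['time_s'],o['ee_pos'].round(4),o['eef_rot'].round(4),o['qpos'].round(3))
im,d,c=grab('side'); cv2.imwrite('pics/a.png',cv2.resize(im[120:320,180:380],(600,600))[...,::-1])
E
```

```text
3.5 [0.5378 0.4086 0.2727] [3.1415e+00 7.0000e-04 2.8580e-01] [0.595 0.564 0.997 0.    1.582 1.88 ]
```

View pics/a.png

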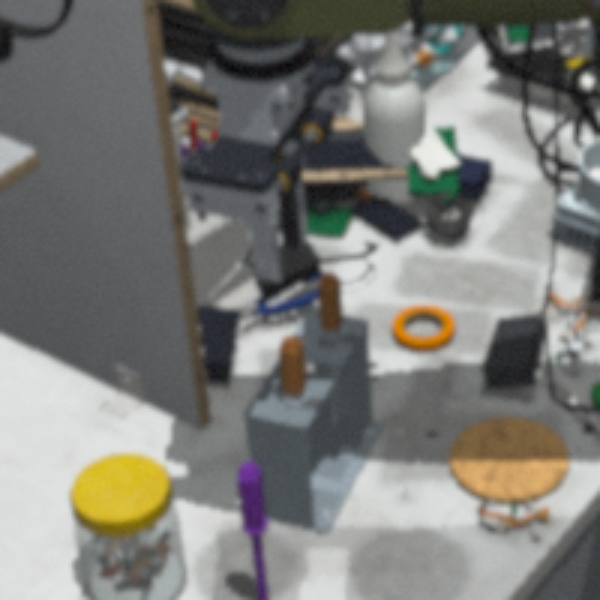

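Crop of the side view: gripper centred above the left (slot0) brown handle at crop (292,365), side pixel ~(277,242). Slot2's tool has the 20 mm flat blade in depth, so slot0 is the stirrer. Descending.

Request:
step_arm(deltas=[{"dp":[0,0,0.6],"twist":0},{"dp":[0,0,0.6],"twist":0},{"dp":[0,0,0.5],"twist":0},{"dp":[0,0,0.5],"twist":0},{"dp":[0,0,0.5],"twist":0},{"dp":[0,0,0.35],"twist":0},{"dp":[0,0,0.2],"twist":0},{"dp":[0,0,0],"twist":0}])

```text
time_s: 4.35
ee_pos: [0.5377, 0.4061, 0.1426]
eef_rot: [3.141, 0.001, 0.285]
force: [-0.1, 0.1, -1.0]
grip_width: 0.0423
grip_force: 0.0
```

Request:
step_arm(deltas=[{"dp":[0,0,0],"twist":0},{"dp":[0,0,0],"twist":0},{"dp":[0,0,0],"twist":0},{"dp":[0,0,0],"twist":0},{"dp":[0,0,0],"twist":0},{"dp":[0,0,0],"twist":0}], gripper=-1, squeeze=50)

```text
time_s: 4.95
ee_pos: [0.5381, 0.4064, 0.144]
eef_rot: [-3.141, -0.001, 0.285]
force: [-0.1, -0.2, 3.5]
grip_width: 0.0179
grip_force: 50.0
```

Request:
step_arm(deltas=[{"dp":[0,0,-0.1],"twist":0},{"dp":[0,0,-0.2],"twist":0},{"dp":[0,0,-0.4],"twist":0},{"dp":[0,0,-0.5],"twist":0},{"dp":[0,0,-0.5],"twist":0},{"dp":[0,0,-0.5],"twist":0},{"dp":[0,0,-0.5],"twist":0},{"dp":[0,0,-0.5],"twist":0},{"dp":[0,0,-0.3],"twist":0}])

```text
time_s: 5.85
ee_pos: [0.538, 0.4064, 0.2856]
eef_rot: [-3.141, -0.002, 0.285]
force: [-0.9, -0.2, -0.2]
grip_width: 0.0175
grip_force: 50.0
```

Request:
step_arm(deltas=[{"dp":[-0.15,0.45,0],"twist":0},{"dp":[-0.3,0.9,0],"twist":0},{"dp":[-0.3,0.9,0],"twist":0},{"dp":[-0.3,0.9,0],"twist":0},{"dp":[-0.3,0.9,0],"twist":0},{"dp":[-0.3,0.9,0],"twist":0},{"dp":[-0.3,0.9,0],"twist":0},{"dp":[-0.3,0.9,0],"twist":0},{"dp":[-0.3,0.9,0],"twist":0},{"dp":[-0.3,0.9,0],"twist":0},{"dp":[-0.3,0.9,0],"twist":0},{"dp":[-0.3,0.9,0],"twist":0}])

```text
time_s: 7.05
ee_pos: [0.5214, -0.0312, 0.2836]
eef_rot: [-3.142, 0.0, 0.285]
force: [-0.4, 0.4, -0.9]
grip_width: 0.0176
grip_force: 50.0
```

Request:
step_arm(deltas=[{"dp":[-0.3,0.9,0],"twist":0},{"dp":[-0.3,0.9,0],"twist":0},{"dp":[-0.2,0.58,0],"twist":0},{"dp":[0,0,0],"twist":0},{"dp":[0,0,0],"twist":0}])

```text
time_s: 7.55
ee_pos: [0.5177, -0.1301, 0.2834]
eef_rot: [-3.141, 0.0, 0.284]
force: [0.6, 0.7, -1.1]
grip_width: 0.0178
grip_force: 50.0
```

```bash
python3 - <<'E'
from h import *
o=ctrl.get_obs(); print(o['time_s'],o['ee_pos'].round(4),o['eef_rot'].round(4),o['qpos'].round(3),o['force'])
for n in ['side','top']:
    im,d,c=grab(n); W=world(d,c); x,y,z=np.moveaxis(W,-1,0); I=im.astype(int)
    if n=='side': cv2.imwrite('pics/b.png',cv2.resize(im[60:260,300:500],(600,600))[...,::-1])
    m=(np.hypot(x-.518,y+.13)<.035)&(z>.13)&(z<.262)
    for zz in range(150,262,12):
        k=m&(z>=zz/1e3)&(z<(zz+12)/1e3)
        if k.any(): print(n,zz,k.sum(),np.median(W[k],0).round(4))
E
```

```text
7.55 [ 0.5177 -0.1301  0.2834] [-3.1412e+00  2.0000e-04  2.8390e-01] [-0.315  0.216  1.447  0.     1.48   0.972] [ 0.61065724  0.68999843 -1.12229996]
side 162 9 [ 0.5202 -0.1272  0.1698]
side 174 9 [ 0.5189 -0.1248  0.1804]
side 186 11 [ 0.5182 -0.1269  0.1923]
side 198 9 [ 0.517  -0.1243  0.2046]
side 210 11 [ 0.5196 -0.1269  0.2148]
side 222 11 [ 0.5182 -0.1251  0.2286]
side 234 11 [ 0.5176 -0.1254  0.2399]
side 246 12 [ 0.5177 -0.1246  0.2523]
side 258 2 [ 0.5253 -0.1231  0.2612]
```

View pics/b.png

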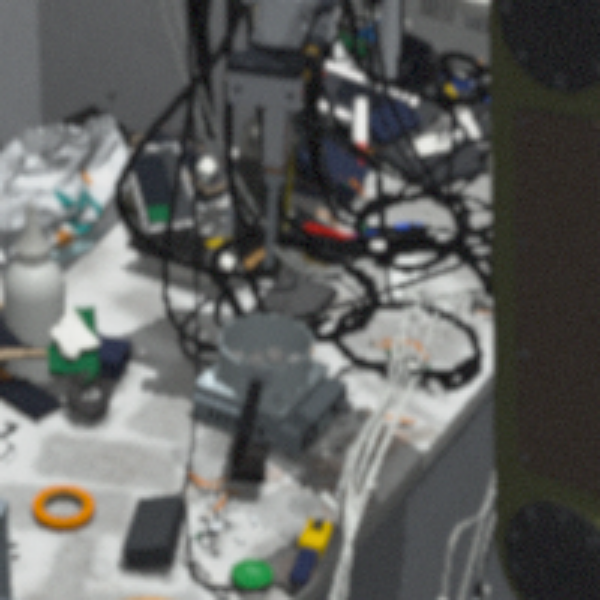

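Rod hangs straight in the grip above the pan's far (+x) side, at crop (270,240); pan is at crop (270,340). Lowering.

Request:
step_arm(deltas=[{"dp":[0,0,0.4],"twist":0},{"dp":[0,0,0.5],"twist":0},{"dp":[0,0,0.5],"twist":0},{"dp":[0,0,0.4],"twist":0},{"dp":[0,0,0.2],"twist":0},{"dp":[0,0,0.2],"twist":0},{"dp":[0,0,0.2],"twist":0},{"dp":[0,0,0.2],"twist":0},{"dp":[0,0,0.06],"twist":0},{"dp":[0,0,0],"twist":0}])

```text
time_s: 8.65
ee_pos: [0.5178, -0.1301, 0.1768]
eef_rot: [-3.141, 0.0, 0.285]
force: [0.7, -0.5, -0.5]
grip_width: 0.0175
grip_force: 50.0
```

```bash
cat > plan.py <<'E'
from h import *
import sys
P=np.array([.504,-.1045]); ya=np.arctan2(-.933,.36)
def circle(cur,a0,radii,zt,n=12):
    o=ctrl.get_obs(); yaw=o['eef_rot'][2]; z=o['ee_pos'][2]; p=np.array(o['ee_pos'][:2])
    tx=np.array([np.cos(yaw),np.sin(yaw)]); ty=np.array([np.sin(yaw),-np.cos(yaw)])
    for i,r in enumerate(radii):
        a=ya+np.radians(a0)+2*np.pi*(i+1)/n
        q=P+r*np.array([np.cos(a),np.sin(a)]); d=(q-p)/.04; print(round(float(d@tx),2),round(float(d@ty),2)); p=q
    print('dz units',(z-zt)/.04)
o=ctrl.get_obs(); q=o['ee_pos'][:2]-P; e=np.array([np.cos(ya),np.sin(ya)]); print('t',o['time_s'],'pan xy',q@e,q@np.array([-e[1],e[0]]),o['ee_pos'],o['force'])
E
python3 - <<'E'
from plan import *
circle(0,0,[.026]*12,.1765)
circle(0,0,[.026]*12,.1765)
E
```

```text
t 8.65 pan xy 0.028872543155454497 0.003617754266671638 [ 0.51776887 -0.13013455  0.17684663] [ 0.72851336 -0.51831543 -0.48429787]
0.22 -0.18
0.22 -0.26
0.06 -0.33
-0.11 -0.32
-0.26 -0.22
-0.33 -0.06
-0.32 0.11
-0.22 0.26
-0.06 0.33
0.11 0.32
0.26 0.22
0.33 0.06
dz units 0.008665701360284495
0.22 -0.18
0.22 -0.26
0.06 -0.33
-0.11 -0.32
-0.26 -0.22
-0.33 -0.06
-0.32 0.11
-0.22 0.26
-0.06 0.33
0.11 0.32
0.26 0.22
0.33 0.06
dz units 0.008665701360284495
```

Request:
step_arm(deltas=[{"dp":[0.22,-0.18,0],"twist":0},{"dp":[0.22,-0.26,0],"twist":0},{"dp":[0.06,-0.33,0],"twist":0},{"dp":[-0.11,-0.32,0],"twist":0},{"dp":[-0.26,-0.22,0],"twist":0},{"dp":[-0.33,-0.06,0],"twist":0},{"dp":[-0.32,0.11,0],"twist":0},{"dp":[-0.22,0.26,0],"twist":0},{"dp":[-0.06,0.33,0],"twist":0},{"dp":[0.11,0.32,0],"twist":0},{"dp":[0.26,0.22,0],"twist":0},{"dp":[0.33,0.06,0],"twist":0}])

```text
time_s: 9.85
ee_pos: [0.5139, -0.1296, 0.1765]
eef_rot: [-3.14, 0.001, 0.283]
force: [0.0, 0.6, -0.7]
grip_width: 0.0178
grip_force: 50.0
```

```bash
python3 - <<'E'
from plan import *
circle(0,0,[.026]*6+[.022,.018,.018,.018,.018,.018],.1765)
E
```

```text
t 9.85 pan xy 0.027032515778022362 0.00020832217162778058 [ 0.51392563 -0.12964522  0.17654407] [ 0.0212731   0.59467534 -0.74342571]
0.31 -0.14
0.22 -0.26
0.06 -0.33
-0.11 -0.32
-0.26 -0.22
-0.33 -0.06
-0.26 0.2
-0.09 0.26
-0.04 0.23
0.08 0.22
0.18 0.15
0.23 0.04
dz units 0.0011017600319483678
```

Request:
step_arm(deltas=[{"dp":[0.31,-0.14,0],"twist":0},{"dp":[0.22,-0.26,0],"twist":0},{"dp":[0.06,-0.33,0],"twist":0},{"dp":[-0.11,-0.32,0],"twist":0},{"dp":[-0.26,-0.22,0],"twist":0},{"dp":[-0.33,-0.06,0],"twist":0},{"dp":[-0.32,0.11,0],"twist":0},{"dp":[-0.22,0.26,0],"twist":0},{"dp":[-0.06,0.33,0],"twist":0},{"dp":[0.11,0.32,0],"twist":0},{"dp":[0.26,0.22,0],"twist":0},{"dp":[0.33,0.06,0],"twist":0}])

```text
time_s: 11.05
ee_pos: [0.5132, -0.1286, 0.1766]
eef_rot: [-3.141, 0.001, 0.283]
force: [-1.4, 0.4, -0.0]
grip_width: 0.0177
grip_force: 50.0
```

Request:
step_arm(deltas=[{"dp":[0.31,-0.14,0],"twist":0},{"dp":[0.22,-0.26,0],"twist":0},{"dp":[0.06,-0.33,0],"twist":0},{"dp":[-0.11,-0.32,0],"twist":0},{"dp":[-0.26,-0.22,0],"twist":0},{"dp":[-0.33,-0.06,0],"twist":0},{"dp":[-0.32,0.11,0],"twist":0},{"dp":[-0.22,0.26,0],"twist":0},{"dp":[-0.06,0.33,0],"twist":0},{"dp":[0.11,0.32,0],"twist":0},{"dp":[0.26,0.22,0],"twist":0},{"dp":[0.33,0.06,0],"twist":0}])

```text
time_s: 12.25
ee_pos: [0.5124, -0.1281, 0.1766]
eef_rot: [-3.141, 0.001, 0.283]
force: [-0.2, 1.1, -0.4]
grip_width: 0.0177
grip_force: 50.0
```

```bash
python3 - <<'E'
from plan import *
circle(0,0,[.02]+[.017]*11,.1765)
circle(0,0,[.026]*12,.1765)
im,d,c=grab('top'); cv2.imwrite('pics/c.png',cv2.resize(im[190:280,390:510],None,fx=5,fy=5,interpolation=cv2.INTER_CUBIC)[...,::-1])
E
```

```text
t 12.25 pan xy 0.025080637082785153 -0.0006569350433121787 [ 0.51241573 -0.12813568  0.17658701] [-0.24478256  1.12917372 -0.38602363]
0.25 -0.22
0.1 -0.23
0.04 -0.22
-0.07 -0.21
-0.17 -0.14
-0.22 -0.04
-0.21 0.07
-0.14 0.17
-0.04 0.22
0.07 0.21
0.17 0.14
0.22 0.04
dz units 0.002175126715883713
0.33 -0.09
0.22 -0.26
0.06 -0.33
-0.11 -0.32
-0.26 -0.22
-0.33 -0.06
-0.32 0.11
-0.22 0.26
-0.06 0.33
0.11 0.32
0.26 0.22
0.33 0.06
dz units 0.002175126715883713
```

View pics/c.png

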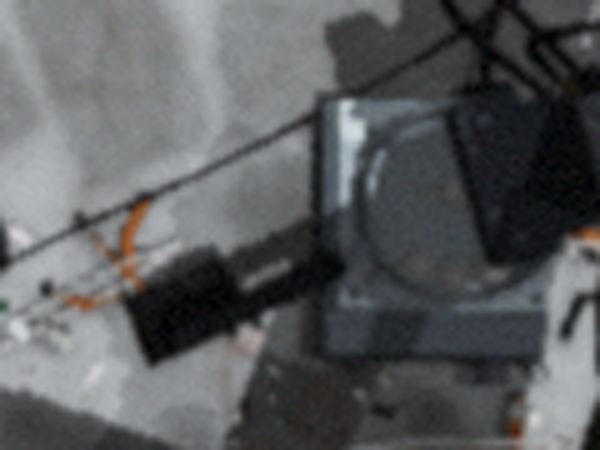

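Request:
step_arm(deltas=[{"dp":[0.25,-0.22,0],"twist":0},{"dp":[0.1,-0.23,0],"twist":0},{"dp":[0.04,-0.22,0],"twist":0},{"dp":[-0.07,-0.21,0],"twist":0},{"dp":[-0.17,-0.14,0],"twist":0},{"dp":[-0.22,-0.04,0],"twist":0},{"dp":[-0.21,0.07,0],"twist":0},{"dp":[-0.14,0.17,0],"twist":0},{"dp":[-0.04,0.22,0],"twist":0},{"dp":[0.07,0.21,0],"twist":0},{"dp":[0.17,0.14,0],"twist":0},{"dp":[0.22,0.04,0],"twist":0}])

```text
time_s: 13.5
ee_pos: [0.5102, -0.1192, 0.1769]
eef_rot: [-3.142, 0.0, 0.284]
force: [0.0, 0.0, -0.5]
grip_width: 0.0178
grip_force: 50.0
```

Request:
step_arm(deltas=[{"dp":[0.36,-0.3,0],"twist":0},{"dp":[0.24,-0.28,0],"twist":0},{"dp":[0.06,-0.33,0],"twist":0},{"dp":[-0.11,-0.32,0],"twist":0},{"dp":[-0.26,-0.22,0],"twist":0},{"dp":[-0.33,-0.06,0],"twist":0},{"dp":[-0.32,0.11,0],"twist":0},{"dp":[-0.22,0.26,0],"twist":0},{"dp":[-0.06,0.33,0],"twist":0},{"dp":[0.05,0.2,0],"twist":0},{"dp":[0,0,0],"twist":0}])

```text
time_s: 14.6
ee_pos: [0.4804, -0.1026, 0.1768]
eef_rot: [-3.141, 0.0, 0.284]
force: [1.0, -1.4, -1.0]
grip_width: 0.0178
grip_force: 50.0
```

```bash
python3 - <<'E'
from plan import *
im,d,c=grab('side'); W=world(d,c); x,y,z=np.moveaxis(W,-1,0); I=im.astype(int)
print('pan mask ok'); 
m=(z>.086)&(z<.1)&(np.hypot(x-.504,y+.1045)<.056); P=W[m]; print('rim',m.sum(),P.mean(0))
cv2.imwrite('pics/d.png',cv2.resize(im[100:220,330:450],(600,600),interpolation=cv2.INTER_CUBIC)[...,::-1])
E
```

```text
t 14.6 pan xy -0.01023168878506193 -0.021299844149984936 [ 0.48044489 -0.10262186  0.17677101] [ 0.97567319 -1.35204688 -0.97044815]
pan mask ok
rim 126 [ 0.50309412 -0.10064686  0.09007886]
```

View pics/d.png

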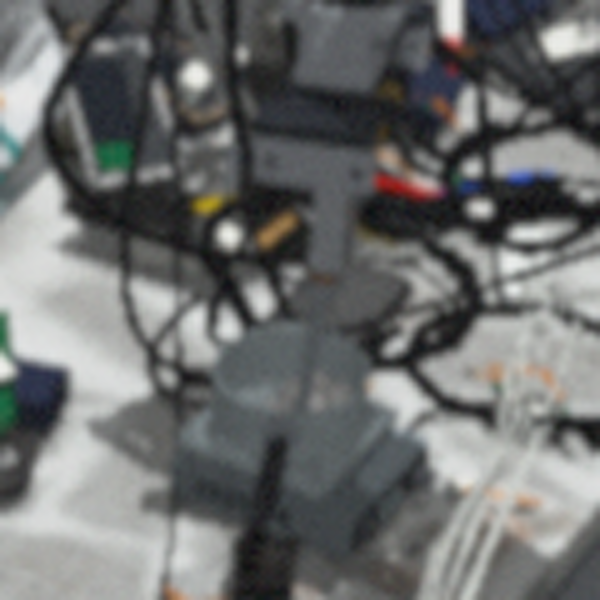

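Request:
step_arm(deltas=[{"dp":[0,0,-0.15],"twist":0},{"dp":[0,0,-0.4],"twist":0},{"dp":[0,0,-0.7],"twist":0},{"dp":[0,0,-0.8],"twist":0},{"dp":[0,0,-0.65],"twist":0},{"dp":[0.19,-0.45,0],"twist":0},{"dp":[0.38,-0.9,0],"twist":0},{"dp":[0.38,-0.9,0],"twist":0},{"dp":[0.38,-0.9,0],"twist":0},{"dp":[0.38,-0.9,0],"twist":0},{"dp":[0.38,-0.9,0],"twist":0},{"dp":[0.38,-0.9,0],"twist":0}])

```text
time_s: 15.85
ee_pos: [0.5087, 0.1527, 0.2855]
eef_rot: [3.142, -0.0, 0.285]
force: [0.6, -1.0, -1.0]
grip_width: 0.0173
grip_force: 50.0
```

```bash
python3 - <<'E'
from plan import *
im,d,c=grab('top'); cv2.imwrite('pics/e.png',np.hstack([cv2.resize(i[200:270,430:510],None,fx=4.8,fy=4.8,interpolation=cv2.INTER_CUBIC) for i in (np.load('topI.npy'),im)])[...,::-1])
E
```

```text
t 15.85 pan xy -0.23830311196191972 0.09701140483163195 [0.50872231 0.15274946 0.28554642] [ 0.55147367 -0.99503216 -1.03446553]
```

View pics/e.png

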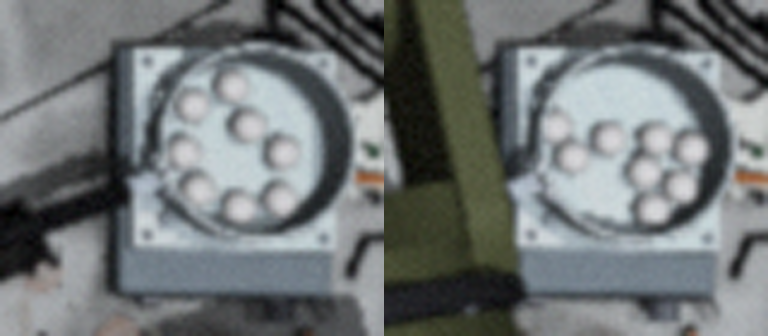

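Before (left) and after (right): all eight beads are in the pan and rearranged; pan still between its pins. Back to the rack.

Request:
step_arm(deltas=[{"dp":[0.38,-0.9,0],"twist":0},{"dp":[0.38,-0.9,0],"twist":0},{"dp":[0.38,-0.9,0],"twist":0},{"dp":[0.38,-0.9,0],"twist":0},{"dp":[0.38,-0.9,0],"twist":0},{"dp":[0.38,-0.9,0],"twist":0},{"dp":[0.2,-0.48,0],"twist":0},{"dp":[0,0,0],"twist":0},{"dp":[0,0,0],"twist":0},{"dp":[0,0,0],"twist":0}])

```text
time_s: 16.9
ee_pos: [0.5381, 0.4035, 0.2854]
eef_rot: [3.142, -0.0, 0.284]
force: [-0.6, -0.6, -0.6]
grip_width: 0.0175
grip_force: 50.0
```

```bash
python3 - <<'E'
from h import *
o=ctrl.get_obs(); print(o['ee_pos'].round(4),o['eef_rot'].round(4),o['force'])
im,d,c=grab('side'); W=world(d,c); x,y,z=np.moveaxis(W,-1,0)
m=(np.hypot(x-.538,y-.41)<.02)&(z>.13)&(z<.262)
for zz in range(140,262,12):
    k=m&(z>=zz/1e3)&(z<(zz+12)/1e3)
    if k.any(): print(zz,k.sum(),np.median(W[k],0).round(4))
E
```

```text
[0.5381 0.4035 0.2854] [ 3.1415e+00 -2.0000e-04  2.8420e-01] [-0.64053339 -0.57820506 -0.61989505]
164 7 [0.5485 0.4106 0.1713]
176 8 [0.5475 0.4121 0.1817]
188 11 [0.5476 0.4104 0.1919]
200 12 [0.5456 0.4119 0.2056]
212 12 [0.5437 0.4105 0.2191]
224 13 [0.5457 0.4089 0.2294]
236 11 [0.5432 0.4098 0.2435]
248 11 [0.543  0.409  0.2539]
260 1 [0.5365 0.405  0.2612]
```

The stirring has tilted the rod about the pads by ~0.065 rad along tool x (the tip is off by ~9 mm), so the -y side may not have been reached after all the beads had moved. I'll go back for one compensated sweep.

Request:
step_arm(deltas=[{"dp":[-0.16,0.46,0],"twist":0},{"dp":[-0.32,0.92,0],"twist":0},{"dp":[-0.32,0.92,0],"twist":0},{"dp":[-0.32,0.92,0],"twist":0},{"dp":[-0.32,0.92,0],"twist":0},{"dp":[-0.32,0.92,0],"twist":0},{"dp":[-0.32,0.92,0],"twist":0},{"dp":[-0.32,0.92,0],"twist":0},{"dp":[-0.32,0.92,0],"twist":0},{"dp":[-0.32,0.92,0],"twist":0},{"dp":[-0.32,0.92,0],"twist":0},{"dp":[-0.32,0.92,0],"twist":0}])

```text
time_s: 18.15
ee_pos: [0.5149, -0.0453, 0.2856]
eef_rot: [3.141, -0.001, 0.284]
force: [0.2, 0.2, -1.1]
grip_width: 0.0179
grip_force: 50.0
```

Request:
step_arm(deltas=[{"dp":[-0.32,0.92,0],"twist":0},{"dp":[-0.12,0.41,0],"twist":0},{"dp":[0,0,0],"twist":0},{"dp":[0,0,0],"twist":0}])

```text
time_s: 18.55
ee_pos: [0.5134, -0.0993, 0.2854]
eef_rot: [3.142, -0.001, 0.284]
force: [0.7, 0.4, -1.1]
grip_width: 0.0179
grip_force: 50.0
```

```bash
python3 - <<'E'
from plan import *
im,d,c=grab('side'); W=world(d,c); x,y,z=np.moveaxis(W,-1,0)
m=(np.hypot(x-.518,y+.098)<.022)&(z>.155)&(z<.262); Q=W[m]
print('slopes',np.polyfit(Q[:,2],Q[:,0],1),np.polyfit(Q[:,2],Q[:,1],1),m.sum())
E
```

```text
t 18.55 pan xy -0.0014465302665321762 0.010659676941187171 [ 0.51342431 -0.09931313  0.28536159] [ 0.69609227  0.37654645 -1.13197578]
slopes [-0.07107244  0.53750168] [-0.01831808 -0.08860867] 83
```

Request:
step_arm(deltas=[{"dp":[0,0,0.4],"twist":0},{"dp":[0,0,0.6],"twist":0},{"dp":[0,0,0.6],"twist":0},{"dp":[0,0,0.4],"twist":0},{"dp":[0,0,0.25],"twist":0},{"dp":[0,0,0.2],"twist":0},{"dp":[0,0,0.15],"twist":0},{"dp":[0,0,0.11],"twist":0},{"dp":[0,0,0],"twist":0}])

```text
time_s: 19.5
ee_pos: [0.5137, -0.0992, 0.1765]
eef_rot: [-3.141, 0.0, 0.285]
force: [-0.2, 0.1, -1.9]
grip_width: 0.0175
grip_force: 50.0
```

Request:
step_arm(deltas=[{"dp":[0.06,-0.32,0],"twist":0},{"dp":[-0.27,-0.23,0],"twist":0},{"dp":[-0.36,-0.07,0],"twist":0},{"dp":[-0.34,0.13,0],"twist":0},{"dp":[-0.23,0.27,0],"twist":0},{"dp":[-0.07,0.36,0],"twist":0},{"dp":[0.01,0.12,0],"twist":0},{"dp":[-0.16,-0.11,0],"twist":0},{"dp":[0,0,0],"twist":0}])

```text
time_s: 20.4
ee_pos: [0.4632, -0.1198, 0.1766]
eef_rot: [-3.141, -0.001, 0.285]
force: [2.5, 1.8, -0.9]
grip_width: 0.0174
grip_force: 50.0
```

```bash
python3 - <<'E'
from plan import *
E
```

```text
t 20.4 pan xy -0.0003784491936881377 -0.043578281727492965 [ 0.46320704 -0.11983441  0.17661017] [ 2.47774681  1.80196969 -0.9218616 ]
```

Request:
step_arm(deltas=[{"dp":[0.2,0,0],"twist":0},{"dp":[0,0,-0.15],"twist":0},{"dp":[0,0,-0.4],"twist":0},{"dp":[0,0,-0.7],"twist":0},{"dp":[0,0,-0.8],"twist":0},{"dp":[0,0,-0.65],"twist":0},{"dp":[0.23,-0.45,0],"twist":0},{"dp":[0.4,-0.89,0],"twist":0},{"dp":[0.4,-0.89,0],"twist":0},{"dp":[0.4,-0.89,0],"twist":0},{"dp":[0.4,-0.89,0],"twist":0},{"dp":[0.4,-0.89,0],"twist":0}])

```text
time_s: 21.6
ee_pos: [0.5013, 0.097, 0.285]
eef_rot: [3.141, 0.0, 0.285]
force: [1.6, 0.3, -0.4]
grip_width: 0.0176
grip_force: 50.0
```

```bash
python3 - <<'E'
from plan import *
im,d,c=grab('top'); W=world(d,c); I=im.astype(int); x,y,z=np.moveaxis(W,-1,0)
for J,V in ((np.load('topI.npy'),np.load('topW.npy')),(im,W)):
    x,y,z=np.moveaxis(V,-1,0)
    g=cv2.resize(J[200:270,430:510],None,fx=6,fy=6,interpolation=cv2.INTER_CUBIC)
    # bead tops: z local
    m=(np.hypot(x-.504,y+.1045)<.043)&(z>.064)&(z<.085)
    nn,lab,st,ce=cv2.connectedComponentsWithStats(m.astype(np.uint8),connectivity=4)
    print([(int(st[i,4]),(ce[i]).round(1).tolist(),W[lab==i].mean(0).round(3).tolist()) for i in range(1,nn) if st[i,4]>3])
m=(z>.086)&(z<.1)&(np.hypot(x-.504,y+.1045)<.056)&(np.hypot(x-.504,y+.1045)>.038); print('rim',W[m].mean(0))
E
```

```text
t 21.6 pan xy -0.1889185110942229 0.07001637430787278 [0.50131473 0.0969579  0.28501314] [ 1.6283757   0.25237356 -0.44778076]
[(36, [478.0, 217.4], [0.472, 0.05, 0.597]), (40, [470.0, 221.2], [0.47, 0.053, 0.567]), (36, [481.6, 225.6], [0.46, 0.046, 0.598]), (35, [468.1, 231.1], [0.457, 0.052, 0.549]), (35, [489.0, 231.1], [0.49, -0.087, 0.201]), (37, [471.3, 238.9], [0.444, 0.05, 0.562]), (35, [488.4, 240.8], [0.453, -0.021, 0.414]), (33, [479.8, 242.2], [0.437, 0.048, 0.597])]
[(20, [488.4, 223.8], [0.52, -0.125, 0.069]), (50, [492.8, 230.7], [0.503, -0.136, 0.068]), (32, [492.9, 237.8], [0.486, -0.137, 0.068])]
rim [ 0.50550316 -0.13350171  0.09106193]
```

Request:
step_arm(deltas=[{"dp":[0.36,-0.9,0],"twist":0},{"dp":[0.36,-0.9,0],"twist":0},{"dp":[0.36,-0.9,0],"twist":0},{"dp":[0.36,-0.9,0],"twist":0},{"dp":[0.36,-0.9,0],"twist":0},{"dp":[0.36,-0.9,0],"twist":0},{"dp":[0.36,-0.9,0],"twist":0},{"dp":[0.29,-0.86,0],"twist":0},{"dp":[0,0,0],"twist":0},{"dp":[0,0,0],"twist":0},{"dp":[0,0,0],"twist":0}])

```text
time_s: 22.75
ee_pos: [0.529, 0.4008, 0.2849]
eef_rot: [3.141, 0.0, 0.284]
force: [0.4, 0.2, 1.1]
grip_width: 0.0174
grip_force: 50.0
```

```bash
python3 - <<'E'
from plan import *
o=ctrl.get_obs(); p=o['ee_pos'][:2]
im,d,c=grab('side'); W=world(d,c); x,y,z=np.moveaxis(W,-1,0)
m=(np.hypot(x-p[0]-.004,y-p[1]-.004)<.022)&(z>.15)&(z<.262); Q=W[m]
for i in (0,1):
    s=np.polyfit(Q[:,2],Q[:,i],1); print('slope',s[0],'at .17',np.polyval(s,.17),'at .3',np.polyval(s,.3))
print(m.sum(),Q[:,2].min())
pk=np.array([.538,.4063]); e=(pk-p); print('to pick tool',e@[.9597,.2811]/.04,e@[.2811,-.9597]/.04,(o['ee_pos'][2]-.1435)/.04)
E
```

```text
t 22.75 pan xy -0.4624327912936443 0.2051823145473051 [0.52895818 0.40079294 0.28488397] [0.36191678 0.23113149 1.11448113]
slope -0.09578325382202658 at .17 0.5435521637591021 at .3 0.5311003407622386
slope -0.013520561675929462 at .17 0.4086848762879551 at .3 0.40692720327008425
104 0.1660309987539087
to pick tool 0.2556366172946865 -0.06858671559533355 3.53459921088378
```

Request:
step_arm(deltas=[{"dp":[-0.27,-0.07,0],"twist":0},{"dp":[0,0,0],"twist":0},{"dp":[0,0,0],"twist":0},{"dp":[0,0,0],"twist":0}])

```text
time_s: 23.2
ee_pos: [0.5181, 0.4008, 0.2849]
eef_rot: [-3.142, -0.0, 0.284]
force: [-0.4, -0.6, -1.3]
grip_width: 0.0178
grip_force: 50.0
```

```bash
cat > pk.py <<'E'
from plan import *
o=ctrl.get_obs(); p=o['ee_pos'][:2]
pk=np.array([.538,.4063]); e=(pk-p); print('to pick tool',e@[.9597,.2811]/.04,e@[.2811,-.9597]/.04,(o['ee_pos'][2]-.1435)/.04,o['moment'])
E
python3 pk.py; python3 - <<'E'
from h import *
# rod lateral vs slot0, both from the side cam: slot axis lateral = rack frame
o=ctrl.get_obs(); im,d,c=grab('side'); W=world(d,c); W0=np.load('sideW.npy'); p=o['ee_pos'][:2]
ty=np.array([.2811,-.9597]);tx=np.array([.9597,.2811])
for V,q,z0,z1,n in ((W0,np.array([.538,.4085]),.14,.185,'before hung'),(W,p+[.004,.002],.27,.30,'handle now'),(W,p+[.01,.004],.165,.19,'tip now')):
    m=(np.hypot(V[...,0]-q[0],V[...,1]-q[1])<.022)&(V[...,2]>z0)&(V[...,2]<z1); Q=V[m][:,:2]; print(n,m.sum(),'lat range',np.percentile((Q-[.538,.4063])@ty,[5,50,95]).round(4),'long',np.percentile((Q-[.538,.4063])@tx,[5,50,95]).round(4))
E
```

```text
t 23.2 pan xy -0.46637010408468543 0.19508012962003726 [0.5181159  0.40082967 0.28487524] [-0.37091348 -0.5836832  -1.28378127]
to pick tool 0.5155121459196426 0.00848858362842152 3.534380886926435 [0.03228614 0.0071042  0.00913562]
before hung 122 lat range [-0.0116 -0.0077  0.0018] long [-0.0075 -0.0016  0.0097]
handle now 68 lat range [-0.0213 -0.0065  0.0112] long [-0.0287 -0.0221 -0.0088]
tip now 23 lat range [-0.0063 -0.0046 -0.0007] long [-0.0085 -0.0054 -0.0003]
```

Request:
step_arm(deltas=[{"dp":[0,0,0.4],"twist":0},{"dp":[0,0,0.3],"twist":0},{"dp":[0,0,0.2],"twist":0},{"dp":[0,0,0.2],"twist":0},{"dp":[0,0,0.2],"twist":0},{"dp":[0,0,0.2],"twist":0}])

```text
time_s: 23.85
ee_pos: [0.5178, 0.4013, 0.2242]
eef_rot: [-3.142, -0.0, 0.285]
force: [0.8, -0.3, -0.5]
grip_width: 0.0177
grip_force: 50.0
```

```bash
python3 pk.py
```

```text
t 23.85 pan xy -0.4668925876909439 0.19491200247117696 [0.51777095 0.4012566  0.22417548] [ 0.75571677 -0.27328295 -0.50884183]
to pick tool 0.5207878842727006 0.021155835564708615 2.01688698727327 [ 0.02782433 -0.01076885  0.01766109]
```

Request:
step_arm(deltas=[{"dp":[0,0.01,0.3],"twist":0},{"dp":[0,0,0.4],"twist":0},{"dp":[0,0,0.4],"twist":0},{"dp":[0,0,0.4],"twist":0},{"dp":[0,0,0.3],"twist":0},{"dp":[0.1,0,0],"twist":0},{"dp":[0.1,0,0],"twist":0},{"dp":[0.1,0,0],"twist":0},{"dp":[0.1,0,0],"twist":0},{"dp":[0.02,0,0],"twist":0},{"dp":[0,0,0],"twist":0}])

```text
time_s: 24.95
ee_pos: [0.5341, 0.4056, 0.1528]
eef_rot: [-3.142, -0.0, 0.285]
force: [-0.1, 0.0, -0.8]
grip_width: 0.0178
grip_force: 50.0
```

```bash
python3 pk.py
```

```text
t 24.95 pan xy -0.4650472227019411 0.21173665825052887 [0.53413196 0.40559156 0.1527711 ] [-0.14293513  0.02528432 -0.79888305]
to pick tool 0.09778250443054819 0.010185328825868947 0.23177747722710126 [0.00268198 0.01640869 0.05805785]
```

Request:
step_arm(deltas=[{"dp":[0,0,0.1],"twist":0},{"dp":[0,0,0.08],"twist":0},{"dp":[0,0,0.03],"twist":0},{"dp":[0,0,0],"twist":0}])

```text
time_s: 25.35
ee_pos: [0.5339, 0.4056, 0.1448]
eef_rot: [-3.141, -0.0, 0.285]
force: [-1.2, -2.0, 3.6]
grip_width: 0.0177
grip_force: 50.0
```

Request:
step_arm(deltas=[{"dp":[0,0,0],"twist":0},{"dp":[0,0,0],"twist":0},{"dp":[0,0,0],"twist":0},{"dp":[0,0,0],"twist":0},{"dp":[0,0,0],"twist":0}], gripper=-0.1)

```text
time_s: 25.85
ee_pos: [0.5339, 0.4056, 0.1442]
eef_rot: [3.142, 0.0, 0.285]
force: [0.8, -0.5, -0.0]
grip_width: 0.0422
grip_force: 0.0
```

Request:
step_arm(deltas=[{"dp":[0,0,-0.2],"twist":0},{"dp":[0,0,-0.4],"twist":0},{"dp":[0,0,-0.6],"twist":0},{"dp":[0,0,-0.6],"twist":0},{"dp":[0,0,-0.6],"twist":0},{"dp":[0,0,-0.4],"twist":0}])

```text
time_s: 26.45
ee_pos: [0.5341, 0.4057, 0.259]
eef_rot: [-3.141, -0.002, 0.285]
force: [0.0, 0.6, -0.1]
grip_width: 0.0424
grip_force: 0.0
```

```bash
python3 pk.py; python3 - <<'E'
from h import *
o=ctrl.get_obs(); print(o['qpos'].round(3))
im,d,c=grab('side'); W=world(d,c); W0=np.load('sideW.npy')
for V in (W0,W):
    m=(np.hypot(V[...,0]-.538,V[...,1]-.4085)<.022)&(V[...,2]>.132)&(V[...,2]<.215); Q=V[m]
    print(m.sum(),Q[:,2].max(),Q.mean(0).round(4),np.polyfit(Q[:,2],Q[:,0],1)[0],np.polyfit(Q[:,2],Q[:,1],1)[0])
E
```

```text
t 26.45 pan xy -0.46513358756581796 0.21176949097373637 [0.5341315  0.40568395 0.25901677] [ 0.00127104  0.58059501 -0.11835675]
to pick tool 0.09714420314308846 0.012405315360880256 2.887919238858983 [-0.00128478  0.01836519  0.06017833]
[0.595 0.553 1.044 0.    1.542 1.881]
160 0.19156275708607362 [0.5361 0.412  0.1654] 0.03122440626044291 -0.06307413437003774
159 0.19103399165634583 [0.5372 0.4132 0.165 ] 0.026912941230348226 -0.07577629730001759
```

Rod re-hung (same height and place as before, upright). Now to the pan handle.

Request:
step_arm(deltas=[{"dp":[-0.37,0.84,0],"twist":0},{"dp":[-0.37,0.84,0],"twist":0},{"dp":[-0.37,0.84,0],"twist":0},{"dp":[-0.37,0.84,0],"twist":0},{"dp":[-0.37,0.84,0],"twist":0},{"dp":[-0.37,0.84,0],"twist":0},{"dp":[-0.37,0.84,0],"twist":0},{"dp":[-0.37,0.84,0],"twist":0},{"dp":[-0.37,0.84,0],"twist":0},{"dp":[-0.37,0.84,0],"twist":0},{"dp":[-0.37,0.84,0],"twist":0},{"dp":[-0.37,0.84,0],"twist":0}])

```text
time_s: 27.7
ee_pos: [0.4763, -0.0327, 0.2563]
eef_rot: [3.141, -0.0, 0.285]
force: [0.7, -0.2, 0.5]
grip_width: 0.042
grip_force: 0.0
```

Request:
step_arm(deltas=[{"dp":[0,0,0],"twist":-1},{"dp":[0,0,0],"twist":-1},{"dp":[0,0,0],"twist":-1},{"dp":[0,0,0],"twist":-1},{"dp":[0,0,0],"twist":-1},{"dp":[0,0,0],"twist":-1},{"dp":[0,0,0],"twist":-1},{"dp":[0,0,0],"twist":-1},{"dp":[0,0,0],"twist":-1},{"dp":[0,0,0],"twist":-1},{"dp":[0,0,0],"twist":-1},{"dp":[0,0,0],"twist":-1}])

```text
time_s: 28.9
ee_pos: [0.4767, -0.0313, 0.2562]
eef_rot: [3.142, -0.0, 1.125]
force: [0.1, 0.2, -0.4]
grip_width: 0.0421
grip_force: 0.0
```

Request:
step_arm(deltas=[{"dp":[0,0,0],"twist":-1},{"dp":[0,0,0],"twist":-1},{"dp":[0,0,0],"twist":-1},{"dp":[0,0,0],"twist":-1},{"dp":[0,0,0],"twist":-1},{"dp":[0,0,0],"twist":-1},{"dp":[0,0,0],"twist":-1},{"dp":[0,0,0],"twist":-1},{"dp":[0,0,0],"twist":-1},{"dp":[0,0,0],"twist":-1},{"dp":[0,0,0],"twist":-1},{"dp":[0,0,0],"twist":-0.75}])

```text
time_s: 30.1
ee_pos: [0.4767, -0.0313, 0.2562]
eef_rot: [3.142, 0.0, 1.946]
force: [-0.7, 0.4, 0.6]
grip_width: 0.0425
grip_force: 0.0
```

```bash
cat > g.py <<'E'
from h import *
o=ctrl.get_obs(); p=o['ee_pos'];yaw=o['eef_rot'][2]
def to(x,y,z):
    d=np.array([x-p[0],y-p[1]]); print('t',o['time_s'],'pos',p.round(4),'yaw',round(float(yaw),4),'q6',o['qpos'][5].round(2),'units',(d@[np.cos(yaw),np.sin(yaw)]/.04).round(3),(d@[np.sin(yaw),-np.cos(yaw)]/.04).round(3),((p[2]-z)/.04).round(3),'F',o['force'].round(1))
E
python3 - <<'E'
from g import *
to(.4757,-.0318,.062); print('twist units',(np.radians(111.3)-yaw)/np.radians(-4))
im,d,c=grab('side'); W=world(d,c); x,y,z=np.moveaxis(W,-1,0); I=im.astype(int)
# handle line again, rotated frame
m=(z>.08)&(z<.098)&(np.hypot(x-.463,y-.003)<.055)&(I.max(-1)<75); P=W[m]; 
if m.sum()>10: print(m.sum(),cv2.fitLine(P[:,:2].astype(np.float32),cv2.DIST_HUBER,0,.001,.001).ravel())
m=(z>.086)&(z<.1)&(np.hypot(x-.504,y+.1045)<.056)&(np.hypot(x-.504,y+.1045)>.038); print('rim',m.sum(),W[m].mean(0),'t0 .504 -.1001')
m=(x>.4)&(x<.5)&(y>-.02)&(y<.1)&(z<.07); print('clutter z',np.percentile(z[m],[50,95,99]))
E
```

```text
t 30.1 pos [ 0.4767 -0.0313  0.2562] yaw 1.9456 q6 -0.52 units -0.003 -0.028 4.855 F [-0.7  0.4  0.6]
twist units 0.04386952119741004
94 [ 0.30081984 -0.953681    0.46431404  0.00509132]
rim 124 [ 0.5010776  -0.10572807  0.08976739] t0 .504 -.1001
clutter z [-0.00063139  0.04010829  0.04283164]
```

Request:
step_arm(deltas=[{"dp":[0,-0.02,0.5],"twist":0.8},{"dp":[0,0,0.7],"twist":0},{"dp":[0,0,0.7],"twist":0},{"dp":[0,0,0.7],"twist":0},{"dp":[0,0,0.6],"twist":0},{"dp":[0,0,0.5],"twist":0},{"dp":[0,0,0.4],"twist":0},{"dp":[0,0,0.3],"twist":0},{"dp":[0,0,0.25],"twist":0},{"dp":[0,0,0.2],"twist":0},{"dp":[0,0,0],"twist":0}])

```text
time_s: 31.25
ee_pos: [0.4757, -0.0315, 0.0616]
eef_rot: [-3.141, -0.0, 1.887]
force: [0.3, 0.2, 0.6]
grip_width: 0.0423
grip_force: 0.0
```

Request:
step_arm(deltas=[{"dp":[0,0,0],"twist":0},{"dp":[0,0,0],"twist":0},{"dp":[0,0,0],"twist":0},{"dp":[0,0,0],"twist":0},{"dp":[0,0,0],"twist":0},{"dp":[0,0,0],"twist":0}], gripper=-1, squeeze=60)

```text
time_s: 31.85
ee_pos: [0.4761, -0.0315, 0.0625]
eef_rot: [3.141, 0.0, 1.887]
force: [-0.8, 0.9, 2.9]
grip_width: 0.0135
grip_force: 60.0
```

Request:
step_arm(deltas=[{"dp":[0,0,-0.05],"twist":0},{"dp":[0,0,-0.08],"twist":0},{"dp":[0,0,-0.12],"twist":0},{"dp":[0,0,-0.15],"twist":0},{"dp":[0,0,-0.15],"twist":0},{"dp":[0,0,-0.15],"twist":0},{"dp":[0,0,-0.1],"twist":0},{"dp":[0,0,0],"twist":0}])

```text
time_s: 32.65
ee_pos: [0.4763, -0.0316, 0.0949]
eef_rot: [3.141, 0.0, 1.887]
force: [1.0, -0.3, -4.3]
grip_width: 0.0134
grip_force: 60.0
```

```bash
cat > rim.py <<'E'
from g import *
from scipy.optimize import least_squares
for n in ('side','top'):
    im,d,c=grab(n); W=world(d,c)
    e=np.array([np.cos(yaw),np.sin(yaw)]); ctr=p[:2]-.078*e
    r=np.hypot(W[...,0]-ctr[0],W[...,1]-ctr[1]); zc=p[2]+.019+.011
    m=(r>.04)&(r<.056)&(abs(W[...,2]-zc)<.014); Q=W[m]
    if len(Q)<40: print(n,len(Q)); continue
    # joint fit of rim: circle in xy & plane in z on the uppermost points
    A=np.c_[Q[:,:2]-ctr,np.ones(len(Q))]; k=np.ones(len(Q),bool)
    for _ in range(6):
        s=np.linalg.lstsq(A[k],Q[k,2],rcond=None)[0]; res=Q[:,2]-A@s; k=(res>-.003)&(res<.006)
    f=least_squares(lambda v:np.hypot(*(Q[k,:2]-v).T)-.0478,ctr,loss='soft_l1',f_scale=.001)
    print(n,len(Q),k.sum(),'centre',f.x.round(4),'rel along/perp',((f.x-p[:2])@e).round(4),((f.x-p[:2])@[-e[1],e[0]]).round(4),'rimz',s[2].round(4),'tilt along/perp',(s[:2]@e).round(3),(s[:2]@[-e[1],e[0]]).round(3))
E
python3 rim.py; python3 -c "
from g import *
to(.4757,-.0318,.062)"
```

```text
side 113 50 centre [ 0.502  -0.1053] rel along/perp -0.078 -0.0015 rimz 0.1221 tilt along/perp 0.008 0.012
top 36
t 32.75 pos [ 0.476  -0.0316  0.0942] yaw 1.887 q6 -0.46 units -0.003 -0.009 0.805 F [-0.   1.  -3.9]
```

Request:
step_arm(deltas=[{"dp":[0,0,-0.2],"twist":0},{"dp":[0.1,0.01,-0.25],"twist":0},{"dp":[0.2,0.02,-0.2],"twist":0},{"dp":[0.3,0.03,-0.1],"twist":0},{"dp":[0.4,0.03,0],"twist":0},{"dp":[0.5,0.04,0],"twist":0},{"dp":[0.5,0.04,0],"twist":0},{"dp":[0.5,0.04,0],"twist":0},{"dp":[0.5,0.04,0],"twist":0},{"dp":[0.5,0.04,0],"twist":0},{"dp":[0.5,0.04,0],"twist":0},{"dp":[0.5,0.04,0],"twist":0}])

```text
time_s: 33.95
ee_pos: [0.4334, 0.1457, 0.1245]
eef_rot: [3.141, -0.0, 1.888]
force: [-0.7, 0.4, -3.5]
grip_width: 0.0135
grip_force: 60.0
```

Request:
step_arm(deltas=[{"dp":[0.5,0.04,0],"twist":0},{"dp":[0.5,0.04,0],"twist":0},{"dp":[0.5,0.04,0],"twist":0},{"dp":[0.5,0.04,0],"twist":0},{"dp":[0.5,0.04,0],"twist":0},{"dp":[0.5,0.04,0],"twist":0},{"dp":[0.5,0.04,0],"twist":0},{"dp":[0.4,0.04,0],"twist":0},{"dp":[0.3,0.04,0],"twist":0},{"dp":[0.2,0.02,0],"twist":0},{"dp":[0.1,0,0],"twist":0},{"dp":[0,0,0],"twist":0}])

```text
time_s: 35.15
ee_pos: [0.3924, 0.32, 0.1242]
eef_rot: [-3.142, 0.0, 1.887]
force: [0.5, -0.5, -3.3]
grip_width: 0.0137
grip_force: 60.0
```

```bash
python3 rim.py; python3 -c "
from g import *
to(.3897,.3381,.022)"
```

```text
side 88 38 centre [0.4181 0.2457] rel along/perp -0.0786 -0.0012 rimz 0.1489 tilt along/perp 0.028 0.07
top 174 127 centre [0.4177 0.2437] rel along/perp -0.0804 -0.0003 rimz 0.1541 tilt along/perp -0.001 0.0
t 35.25 pos [0.3927 0.3195 0.1242] yaw 1.8867 q6 0.29 units 0.464 0.073 2.556 F [ 0.7 -0.2 -2.9]
```

Request:
step_arm(deltas=[{"dp":[0.2,0.02,0],"twist":0},{"dp":[0.2,0.03,0.1],"twist":0},{"dp":[0.09,0,0.3],"twist":0},{"dp":[0,0,0.4],"twist":0},{"dp":[0,0,0.4],"twist":0},{"dp":[0,0,0.4],"twist":0},{"dp":[0,0,0.3],"twist":0},{"dp":[0,0,0.2],"twist":0},{"dp":[0,0,0.15],"twist":0},{"dp":[0,0,0.1],"twist":0},{"dp":[0,0,0.05],"twist":0},{"dp":[0,0,0],"twist":0}])

```text
time_s: 36.45
ee_pos: [0.3885, 0.3392, 0.0283]
eef_rot: [3.141, -0.0, 1.887]
force: [0.9, 0.1, -4.0]
grip_width: 0.0134
grip_force: 60.0
```

```bash
python3 rim.py; python3 -c "
from g import *
to(.3897,.3381,.0215)"
```

```text
side 75 31 centre [0.4135 0.2652] rel along/perp -0.0781 -0.0007 rimz 0.0472 tilt along/perp 0.178 0.147
top 145 105 centre [0.4137 0.2633] rel along/perp -0.08 -0.0004 rimz 0.0587 tilt along/perp 0.014 -0.006
t 36.55 pos [0.3886 0.3393 0.0286] yaw 1.887 q6 0.33 units -0.036 0.017 0.178 F [ 0.3 -0.1 -4.3]
```

Centred over the mat (0.4137, 0.2633). Lowering the last ~7 mm slowly.

Request:
step_arm(deltas=[{"dp":[0,0,0.04],"twist":0},{"dp":[0,0,0.04],"twist":0},{"dp":[0,0,0.03],"twist":0},{"dp":[0,0,0.02],"twist":0},{"dp":[0,0,0.02],"twist":0},{"dp":[0,0,0],"twist":0}])

```text
time_s: 37.15
ee_pos: [0.3884, 0.3392, 0.0222]
eef_rot: [3.142, 0.0, 1.887]
force: [0.5, 0.2, -3.2]
grip_width: 0.0136
grip_force: 60.0
```

Request:
step_arm(deltas=[{"dp":[0,0,0.015],"twist":0},{"dp":[0,0,0],"twist":0},{"dp":[0,0,0],"twist":0}])

```text
time_s: 37.45
ee_pos: [0.3885, 0.3392, 0.0218]
eef_rot: [3.141, -0.0, 1.887]
force: [-0.2, 0.2, -2.3]
grip_width: 0.0134
grip_force: 60.0
```

Request:
step_arm(deltas=[{"dp":[0,0,0.015],"twist":0},{"dp":[0,0,0.01],"twist":0},{"dp":[0,0,0],"twist":0}])

```text
time_s: 37.75
ee_pos: [0.3886, 0.3395, 0.0213]
eef_rot: [3.141, -0.0, 1.887]
force: [-3.2, 0.7, 6.3]
grip_width: 0.0136
grip_force: 60.0
```

Request:
step_arm(deltas=[{"dp":[0,0,0],"twist":0},{"dp":[0,0,0],"twist":0},{"dp":[0,0,0],"twist":0},{"dp":[0,0,0],"twist":0},{"dp":[0,0,0],"twist":0}], gripper=-0.1)

```text
time_s: 38.25
ee_pos: [0.3884, 0.3391, 0.0206]
eef_rot: [-3.142, 0.0, 1.887]
force: [-0.4, -0.6, -0.6]
grip_width: 0.0421
grip_force: 0.0
```

Request:
step_arm(deltas=[{"dp":[0,0,-0.15],"twist":0},{"dp":[0,0,-0.3],"twist":0},{"dp":[0,0,-0.5],"twist":0},{"dp":[0,0,-0.7],"twist":0},{"dp":[0,0,-0.8],"twist":0},{"dp":[0,0,-0.8],"twist":0},{"dp":[0,0,-0.8],"twist":0},{"dp":[0,0,-0.8],"twist":0},{"dp":[-0.5,-0.3,-0.1],"twist":0},{"dp":[-0.9,-0.4,0],"twist":0},{"dp":[-0.9,-0.4,0],"twist":0},{"dp":[-0.9,-0.4,0],"twist":0}])

```text
time_s: 39.45
ee_pos: [0.3706, 0.1975, 0.2196]
eef_rot: [3.14, -0.0, 1.888]
force: [0.5, -0.2, -0.0]
grip_width: 0.0422
grip_force: 0.0
```

Request:
step_arm(deltas=[{"dp":[-0.9,-0.2,0],"twist":0},{"dp":[-0.9,0,0],"twist":0},{"dp":[-0.9,0,0],"twist":0},{"dp":[-0.9,0,0],"twist":0},{"dp":[-0.9,0,0],"twist":0},{"dp":[-0.9,0,0],"twist":0},{"dp":[-0.5,0,0],"twist":0}])

```text
time_s: 40.15
ee_pos: [0.4373, -0.0301, 0.2197]
eef_rot: [3.141, 0.001, 1.886]
force: [0.8, 1.1, 0.4]
grip_width: 0.0422
grip_force: 0.0
```

```bash
python3 - <<'E'
from h import *
o=ctrl.get_obs(); print(o['time_s'],o['ee_pos'])
ts=[]
for n in ('top','side'):
    im,d,c=grab(n); W=world(d,c); x,y,z=np.moveaxis(W,-1,0)
    r=np.hypot(x-.4137,y-.2635); m=(r<.056)&(r>.04)&(z>.044)&(z<.06); Q=W[m]
    s=np.linalg.lstsq(np.c_[Q[:,:2]-[.4137,.2635],np.ones(len(Q))],Q[:,2],rcond=None)[0]; print(n,m.sum(),'rim mean',Q.mean(0).round(4),'fit',s.round(4))
    im=im[...,::-1]; ts.append(cv2.resize(im[150:310,200:410] if n=='top' else im[140:320,210:430],(395,300),interpolation=cv2.INTER_CUBIC))
cv2.imwrite('pics/f.png',np.hstack(ts))
E
```

```text
40.15 [ 0.43728628 -0.03008261  0.21966432]
top 203 rim mean [0.4121 0.266  0.0511] fit [ 0.0045 -0.0083  0.0511]
side 186 rim mean [0.4154 0.2673 0.0484] fit [-0.0108 -0.0066  0.0485]
```

View pics/f.png

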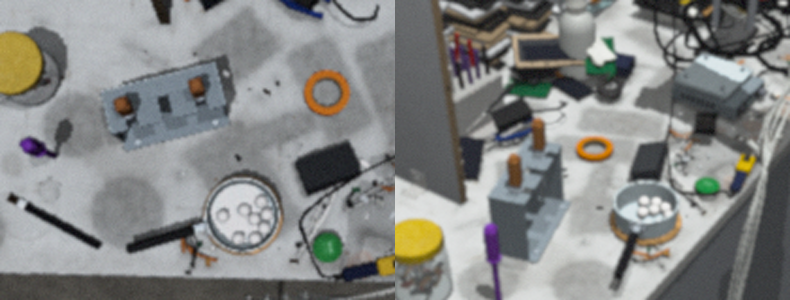

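The pan stands level and centred on the mat (left crop, 243,213) with the beads in it. The stirrer hangs in the left slot, and the pot and tape are where they were.

```bash
python3 -c "
from station import ctrl
print(ctrl.hand_in())"
```

```text
the job is handed in; nothing more can be done
None
```

I stirred the beads, hung the stirring rod back in the rack's left slot, set the pan level in the middle of the cork mat with its beads, and handed the job in at about 40 s; no verdict came back.

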